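# Brace the spares jar in its stand and unscrew the tight cap

### The arm

A 6-joint arm with a two-finger parallel gripper is mounted at the origin on the work surface. World frame = base frame: x ahead of the robot, y to its left, z up, the work surface at z = 0. Lengths are in m, angles in rad, forces in N, time in s.
With the tool pointing down it reaches from about 0.3 to 0.775 m from the base axis. Payload 14.6 kg.
Tool frame: the origin (TCP) lies midway between the tips of the shut fingers; the grasp point (between the pads) lies 19 mm behind it (bot.tcp_to_grasp is the distance from the TCP to the grasp point, in m); z points along the fingers, y is the line along which they close (so a half turn about z gives the same grasp; the last joint's range is limited). The gripper opens to 85 mm and grips with 20 to 120 N. Pads are 22 mm wide; open, the fingers measure 114 mm over their backs; the gripper's body (76 mm by 85 mm) begins 54 mm behind the grasp point. The pads swing forward as they close: fully open they stand 13 mm farther back than shut.
Start: joints at [-1.392, 0.3, 1.521, -0, 1.321, -0.067], TCP at [0.134, -0.533, 0.198] pointing down, gripper open.
Joint ranges: [-3.03, 3.03], [-0.79, 2.21], [0.23, 2.52], [-1.04, 4.18], [0, 3.07], [-2.55, 2.55]. Speed limits (rad/s): [2.22, 2.22, 2.57, 3.14, 3.14, 3.14].

### API

Orientations are given as a unit quaternion [x, y, z, w].
In Python, from cell import bot gives the robot as it stands.
- The arm moves only by the tool arm_command, never from a script. Its argument "series" is a list of rows, each an object with "offset": the shift along the tool's x, y, z in cm, a list of three; "roll": the turn about the tool's z in degrees. In form: [{"offset": [dx, dy, dz], "roll": roll}, ...]. A call has 1 to 12 rows; each row is the pose to reach, as a shift and turn from the pose commanded when the call began, along the tool's axes at that moment; what a row does not reach only later rows make up. A row lasts 1/12 s, in which the tool goes at most 41.7 mm and 7.16 degrees, less where a joint would pass 70% of its speed; a pose out of reach is approached as far as the arm can. A call with a gripper value outside its range is refused whole. "claw" is the closure, from -1 (fully open) to 1 (shut), set as the call begins (left out, the last holds). The fingers move at their own pace and stop on an object; "force" is the grip in N (left out, the last holds). Time passes only in rows, so rows that repeat a pose let the fingers close. It gives the time, the measured TCP pose, the force, the opening and the grip force at its end, in the units of the state.
- bot.get_obs(): the state, without advancing time (a new reading comes with each control period).
- bot.capture(name): name is "scene" or "top"; returns a dict with "frame" (400x640x3 uint8, blue, green, red), "camera_matrix" (3x3 intrinsics, pixels), "T" (4x4, takes a point from camera to world coordinates). Camera axes: x right, y up, looking along -z (the intrinsics and any distortion apply to the point x, -y, -z); pixel columns grow to the right and rows downward; lengths in m; the calibration is good to about 2 mm. A picture is of the moment at which its call begins. There is no depth.
- bot.hand_in(): hands the job in; it is judged then, once.
The state is a dict: "time_s": time; "joints": joint angles; "qvel": joint speeds; "effort": joint torques, N m; "eef_pos": TCP position; "ee_rot": TCP orientation; "wrist_force": force on the tool from outside, world axes, zero at the start; "moment": the same for the moment, N m; "gripper_width": opening from 0.0 (shut) to 1.0 (fully open); "grip_force": force on a finger pad.
Only numpy, scipy, OpenCV 4.12 (cv2) and the standard library are available. Lean on these libraries where they do the work, as an engineer would, in place of code of your own. Each camera call takes 0.05 s, during which the arm holds its last target. There are 200 camera calls.

### The job

The screw cap of the square glass jar of spare terminals is stuck tight. Stand the jar fully down in the empty square well of the wooden stand, so that it cannot turn, and only then unscrew the cap anticlockwise and stop turning as soon as the thread lets go. Finish still holding the cap in the gripper, level and just above the jar's mouth (a finger's breadth or two, touching nothing else), with the jar left standing in the well and the screwdriver, tin and solder spool left where they are.

Things in the scene. Friction and masses are not known exactly. Their poses are not given: they have to be found in the camera images.
- jar: Square clear-glass jar full of small brass and steel terminals (they stay put), loose, upright on the bench, 0.36 to 0.59 kg. Body 60 x 60 mm, sides along its x and y, 64 mm tall, heel bevelled 3 mm; round neck above, rim at 86 mm. With its cap on it is 91 mm tall and can be lifted by the cap. Origin: centre of its underside, z up its axis.
- mouth (a point): Centre of the jar's mouth, at the rim, 86 mm above the jar's underside; axes as the jar's. A rubber sealing ring lies on the rim and stays on the jar: its top is 1.5 mm above this point while squeezed by the tight cap, 5 mm above it when free.
- cap: Black ribbed plastic screw cap on the jar, a plain cylinder 52 mm in diameter and 19.5 mm tall, 60 g. Origin: centre of its lower edge, z up; when tight it lies 71.5 mm above the jar's underside, on the jar's axis.
- cap_top (a point): Centre of the cap's top face, 19.5 mm above its lower edge. The cap unscrews anticlockwise seen from above, stiffly (up to about 0.9 N m to start; the ring pushes it up with 25 N), climbing 2.2 mm per rad. The thread lets go after 0.75 to 1.05 rad of turning relative to the jar and the cap then lifts straight off; before that, lifting it lifts the jar. Past 1.4 rad is too far.
- stand: Hardwood block screwed to the bench, 96 mm (its x) by 178 mm (its y) by 34 mm tall, with two square wells in its top, side by side along its y, centres 41 mm either side of the middle. The well at +y holds the solder spool, the one at -y is empty. Origin: centre of its underside, z up.
- well (a point): Centre of the floor of the empty well, 10 mm above the bench; axes as the stand's. The well is 64 x 64 mm, sides along the stand's x and y, 24 mm deep: the jar fits with 2 mm to spare on each side in any of four quarter-turn positions and can then turn by less than 0.1 rad either way.
- spool: Bystander: spool of solder wire with blue flanges, 44 mm in diameter, 36 mm tall, standing loose in the stand's other well. Origin: centre of its underside.
- tin: Bystander: low round steel tin, 61 mm in diameter, 24 mm tall, loose on the bench beyond the jar. Origin: centre of its underside.
- screwdriver: Bystander: screwdriver 180 mm long with a yellow handle 26 mm thick, lying on the bench near the robot's base, roughly along world y. Origin: its middle, on the bench.
There are look-alikes about, which are no part of the job. Of the things shaped like the cap, the black one is meant.

How it is judged:
On the way, in this order (a step that is already met when the one before it is completed fails the run):
1. the jar stands fully down in the empty well of the stand with its cap still screwed on (horizontal distance between jar and well below 0.006 m and height (world z) of jar below 0.0145 m and angle between jar's own z axis and vertical below 0.08 rad and z of cap in the frame of jar below 0.0745 m and angle between the x axis of cap and the x axis of jar, either way round below 0.5 rad), for 0.2 s.
2. with the jar in the well, the cap has been turned on the jar, still down on its thread, to where the thread ends (horizontal distance between jar and well below 0.006 m and height (world z) of jar below 0.0145 m and angle between jar's own z axis and vertical below 0.08 rad and z of cap in the frame of jar below 0.08 m and angle between the x axis of cap and the x axis of jar, either way round above 0.7 rad), for 0.02 s.
3. the cap is lifted clear of the mouth by the fingers and the jar stays in the well (horizontal distance between jar and well below 0.006 m and height (world z) of jar below 0.0145 m and angle between jar's own z axis and vertical below 0.08 rad and z of cap in the frame of jar above 0.094 m and contact force between the fingers and cap above 1 N), for 0.2 s.
At the end, for the whole second after the job is handed in: The jar stands upright on the floor of the empty well (within 6 mm of its centre, 0.08 rad). The fingers hold the cap at rest, level within 0.17 rad, within 20 mm of the jar's axis, its lower edge 3 to 50 mm above the sealing ring, touching neither jar nor stand (all of step 3 and z of cap in the frame of jar below 0.141 m and horizontal distance between cap and jar below 0.02 m and angle between cap's own z axis and vertical below 0.17 rad and contact force between cap and jar below 0.05 N and contact force between cap and stand below 0.05 N and linear speed of cap below 0.03 m/s and linear speed of jar below 0.02 m/s); the arm keeps its last pose, push and grip.
It fails at once if the cap is turned on well past the end of its thread (1.5 rad on the jar) (angle between the x axis of cap and the x axis of jar, either way round above 1.5 rad).
It fails at once if the jar is tipped (angle between jar's own z axis and vertical above 0.4 rad).
It fails at once if the solder spool is disturbed (distance of spool from where it was at the start of the episode above 0.03 m).
It fails at once if the tin is disturbed (distance of tin from where it was at the start of the episode above 0.03 m).
It fails at once if the screwdriver is disturbed (distance of screwdriver from where it was at the start of the episode above 0.03 m).
It also fails if it takes over 48 s, if anything falls off the work surface, if the arm or the gripper's body presses on something with over 40 N, if the wrist force passes 120 N, or if a joint passes its speed limit or range.

## Working session

There is one attempt and no reset: what is moved stays moved. The work goes in short steps, Python scripts to look and compute and a tool call to move; the robot and the scene stay as the last step left them, time stands still between calls to the robot, and variables do not carry over. Pictures are saved under pics/ and viewed, at most 10 in all, crops included, and the job is handed in when it is done.

Besides the shell and the picture viewer there is one more tool, called after "Emit:" by a JSON object that holds its "op" and its "data", one argument or row to a line. arm_command: Moves the arm, as the interface text tells. Its arguments: {"type":"object","properties":{"series":{"type":"array"},"claw":{"type":"number"},"force":{"type":"number"}},"required":["series"]}

```bash
mkdir -p pics; ls; cat > h.py <<'E'
import numpy as np, cv2, pickle
from cell import bot
def snap(n,name):
    c=bot.capture(n); cv2.imwrite(f'pics/{name}.png',c['frame']); pickle.dump(c,open(f'pics/{name}.pkl','wb')); return c
def load(name): return pickle.load(open(f'pics/{name}.pkl','rb'))
def ray(c,u,v):
    K=c['camera_matrix'];T=c['T']
    d=np.linalg.inv(K)@[u,v,1]; d=T[:3,:3]@[d[0],-d[1],-d[2]]
    return T[:3,3],d/np.linalg.norm(d)
def atz(c,u,v,z):
    o,d=ray(c,u,v); return o+d*(z-o[2])/d[2]
def proj(c,p):
    T=c['T']; q=T[:3,:3].T@(np.array(p)-T[:3,3]); q=c['camera_matrix']@[q[0],-q[1],-q[2]]; return q[:2]/q[2]
def tri(obs):
    A=np.zeros((3,3));b=np.zeros(3)
    for c,u,v in obs:
        o,d=ray(c,u,v);M=np.eye(3)-np.outer(d,d);A+=M;b+=M@o
    return np.linalg.solve(A,b)
E
python3 - <<'E'
from h import *
for n in('scene','top'):
    c=snap(n,n+'0'); print(n,c.keys(),c['T'].round(3).tolist(),c['camera_matrix'].round(1).tolist())
print(bot.get_obs())
E
```

```text
pics
scene dict_keys(['frame', 'camera_matrix', 'T']) [[0.247, -0.715, 0.654, 1.111], [0.969, 0.173, -0.177, -0.151], [0.013, 0.678, 0.735, 0.688], [0.0, 0.0, 0.0, 1.0]] [[487.0, 0.0, 325.7], [0.0, 487.0, 200.5], [0.0, 0.0, 1.0]]
top dict_keys(['frame', 'camera_matrix', 'T']) [[0.009, 0.991, -0.136, 0.444], [-1.0, 0.011, 0.011, -0.017], [0.012, 0.136, 0.991, 0.763], [0.0, 0.0, 0.0, 1.0]] [[377.5, 0.0, 324.7], [0.0, 377.5, 195.8], [0.0, 0.0, 1.0]]
{'time_s': 0.1, 'joints': array([-1.39160751e+00,  3.00409025e-01,  1.52153991e+00,  1.66132643e-06,
        1.32067854e+00, -6.66555439e-02]), 'qvel': array([-0.00020756, -0.00065844, -0.00214762,  0.00072285,  0.00099422,
       -0.00065458]), 'effort': array([ 8.10854290e-04, -5.44373810e+01, -3.62366402e+01, -9.60782404e-05,
        3.10629577e-03,  2.28814736e-05]), 'eef_pos': array([ 0.1337804 , -0.53322772,  0.19777279]), 'ee_rot': array([ 9.92454469e-01,  1.22612639e-01, -2.82942434e-05, -5.16638507e-04]), 'wrist_force': array([-0.04480162,  1.12227645,  0.05920201]), 'moment': array([-0.03046041, -0.00522439, -0.01287331]), 'grip_force': 0.0, 'gripper_width': 1.0000235469434269}
```

View pics/scene0.png

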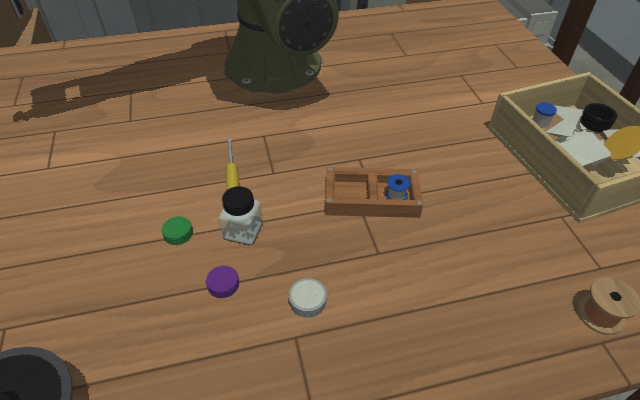

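View pics/top0.png

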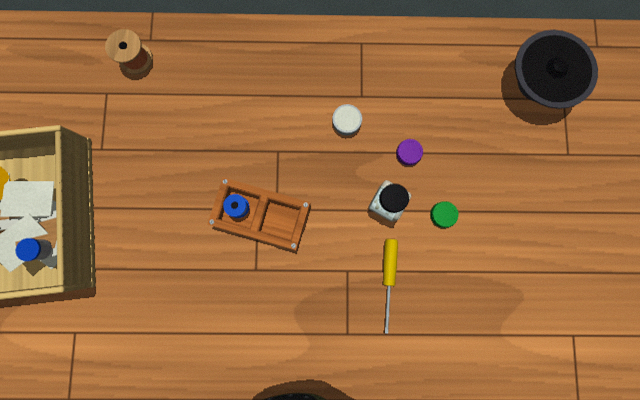

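The scene view shows the jar with its black cap at (238,201), the stand's empty well at (350,190), the spool at (399,188), the tin at (308,296) and the screwdriver at (232,180). In the top view the cap is at (394,198), the empty well at (284,222), the spool at (235,206), the tin at (347,120) and the screwdriver at (390,270).

The cap-shaped candidates in the scene view are black on the jar (238,201), green (177,230), purple (223,281) and a black one in the crate (598,117). The black one on the square glass jar fits the description. I'll confirm it with a crop.

```bash
python3 - <<'E'
from h import *
a=load('scene0')['frame'][150:250,160:300]; b=load('top0')['frame'][165:265,200:460]
a=cv2.resize(a,(392,280),interpolation=3); b=cv2.resize(b,(780,300),interpolation=3)
cv2.imwrite('pics/crop0.png',np.vstack([np.hstack([a,np.zeros((280,388,3),np.uint8)]),b]))
# cap top-face ellipses
for n,(x0,y0,x1,y1) in {'scene0':(215,180,262,222),'top0':(372,178,418,218)}.items():
    f=load(n)['frame'][y0:y1,x0:x1]; m=(f.max(2)<45).astype(np.uint8)
    k,l,s,ce=cv2.connectedComponentsWithStats(m); i=1+s[1:,4].argmax(); print(n,s[i],ce[i]+[x0,y0])
    cs=cv2.findContours((l==i).astype(np.uint8),cv2.RETR_EXTERNAL,cv2.CHAIN_APPROX_NONE)[0]; print((cv2.fitEllipse(max(cs,key=len))), x0,y0)
E
```

```text
scene0 [  8   7  31  29 712] [237.81741573 200.66151685]
((22.814973831176758, 20.6691837310791), (28.20384979248047, 30.277978897094727), 80.35848236083984) 215 180
top0 [  8   6  29  29 632] [393.82753165 198.01107595]
((21.83196449279785, 20.01360321044922), (26.87653923034668, 28.122417449951172), 76.21688079833984) 372 178
```

View pics/crop0.png

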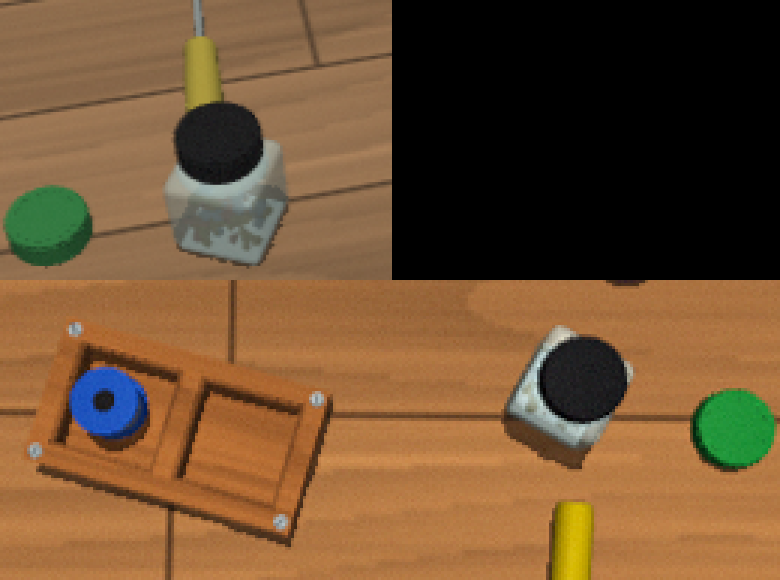

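The crop confirms it: the black ribbed cap sits on the square glass jar, and the empty well is the right-hand (-y) one, next to the spool. Next I'll fit models to both views.

```bash
cat > fit.py <<'E'
from h import *
from scipy.ndimage import gaussian_filter,map_coordinates
from scipy.optimize import minimize
def grad(c,s=1.2):
    g=0
    for k in range(3):
        f=gaussian_filter(c['frame'][...,k].astype(float),s); gy,gx=np.gradient(f); g=g+np.hypot(gx,gy)
    return np.minimum(g,np.percentile(g,98.5))
def seg(a,b,n=30): t=np.linspace(0.02,.98,n)[:,None]; return np.array(a)*(1-t)+np.array(b)*t
def rect(cx,cy,hx,hy,z):
    p=[(cx+sx*hx,cy+sy*hy,z) for sx,sy in((1,1),(-1,1),(-1,-1),(1,-1))]
    return np.vstack([seg(p[i],p[(i+1)%4]) for i in range(4)])
def place(P,x,y,z,a):
    c,s=np.cos(a),np.sin(a); return P@np.array([[c,-s,0],[s,c,0],[0,0,1]]).T+[x,y,z]
def projs(c,P):
    T=c['T']; q=(P-T[:3,3])@T[:3,:3]; q=q*[1,-1,-1]; q=q@c['camera_matrix'].T; return q[:,:2]/q[:,2:]
def score(g,c,P):
    q=projs(c,P); return map_coordinates(g,[q[:,1],q[:,0]],order=1).mean()
def fit(views,P,x0,free_z=False,d=(.006,.006,.006,.1)):
    G=[(grad(c),c) for c in views]; x0=np.array(x0,float)
    idx=[0,1,2,3] if free_z else [0,1,3]
    def f(v):
        x=x0.copy(); x[idx]=v; return -sum(score(g,c,place(P,*x)) for g,c in G)
    best=None
    rng=np.random.default_rng(0)
    for k in range(25):
        s=x0[idx]+rng.uniform(-1,1,len(idx))*np.array(d)[idx]*(k>0)
        r=minimize(f,s,method='Nelder-Mead',options=dict(xatol=1e-4,fatol=1e-4,initial_simplex=np.vstack([s]+[s+np.eye(len(idx))[i]*np.array(d)[idx][i]*.7 for i in range(len(idx))])))
        if best is None or r.fun<best.fun: best=r
    return best.x,-best.fun
STAND=np.vstack([rect(0,0,.048,.089,0),rect(0,.041,.032,.032,0),rect(0,-.041,.032,.032,0)])
E
python3 - <<'E'
from fit import *
s,t=load('scene0'),load('top0')
cs=lambda u,v:(200+u/3,165+(v-280)/3)
C=[cs(72,316),cs(332,395),cs(292,535),cs(38,465)]
W=np.array([atz(t,*p,.034) for p in C]); print(W.round(3).tolist())
ctr=W.mean(0); e=W[0]-W[1]; yaw=np.arctan2(-e[0],e[1]); print(ctr,yaw)
for nm,v,fz in(('both',[s,t],True),('both',[s,t],False),('s',[s],False),('t',[t],False)): print('stand',nm,fit(v,STAND,[ctr[0],ctr[1],.034,yaw],fz))
# cap: silhouette-centre triangulation vs projected cylinder
th=np.linspace(0,2*np.pi,60)
cyl=np.vstack([np.c_[.026*np.cos(th),.026*np.sin(th),0*th+z] for z in np.linspace(0,-.0195,5)])
def box(c,p):
    q=projs(c,cyl+p); h=cv2.convexHull(q.astype(np.float32)); M=cv2.moments(h); return np.array([M['m10']/M['m00'],M['m01']/M['m00']])
m=[np.array([237.82,200.66]),np.array([393.83,198.01])]
from scipy.optimize import least_squares
r=least_squares(lambda p:np.r_[box(s,p)-m[0],box(t,p)-m[1]],[.45,-.2,.09]); print('cap_top',r.x,r.fun)
for c,mm in((s,m[0]),(t,m[1])):
    r2=least_squares(lambda p:box(c,[p[0],p[1],.091])-mm,r.x[:2]);print(r2.x)
x,y=r.x[:2]
JAR=np.vstack([rect(0,0,.030,.030,.062),rect(0,0,.030,.030,.002)])
for nm,v in(('both',[s,t]),('s',[s]),('t',[t])):
  for a in(-.5,-.1,.3,.7): print('jar',nm,a,fit(v,JAR,[x,y,0,a],d=(.003,.003,.003,.25)))
E
```

```text
[[0.579, 0.173, 0.034], [0.529, 0.003, 0.034], [0.439, 0.027, 0.034], [0.482, 0.19, 0.034]]
[0.5073572  0.09804605 0.034     ] -0.28622200732289516
stand both (array([ 0.51121512,  0.10383181,  0.03224299, -0.27733601]), np.float64(50.49597558882192))
stand both (array([ 0.51151854,  0.10345391, -0.28028463]), np.float64(49.88898650802768))
stand s (array([ 0.51246165,  0.10250219, -0.2740295 ]), np.float64(20.137738483671562))
stand t (array([ 0.51117438,  0.10378417, -0.27588717]), np.float64(30.293423430516345))
cap_top [ 0.53488665 -0.14975731  0.09035363] [-0.08802402  0.00207762 -0.09427599 -0.00905096]
[ 0.53552888 -0.14961405]
[ 0.53478576 -0.14980253]
jar both -0.5 (array([ 0.53599109, -0.15040701, -0.5252481 ]), np.float64(56.59245870191505))
jar both -0.1 (array([ 0.53599075, -0.15040957, -0.52523532]), np.float64(56.59244841101217))
jar both 0.3 (array([ 0.53599067, -0.15040802, -0.5252161 ]), np.float64(56.59244893357921))
jar both 0.7 (array([ 0.53599103, -0.15040849,  1.04557533]), np.float64(56.59245071870056))
jar s -0.5 (array([ 0.53055006, -0.14980079, -0.27663873]), np.float64(25.056511623685157))
jar s -0.1 (array([ 0.53055391, -0.14980074, -0.2767746 ]), np.float64(25.056496542587002))
jar s 0.3 (array([ 0.51785746, -0.15197498,  0.42437134]), np.float64(25.193883656314263))
jar s 0.7 (array([ 0.51785912, -0.15197365,  0.42440613]), np.float64(25.19382070553319))
jar t -0.5 (array([ 0.5379496 , -0.15233169, -0.56501792]), np.float64(35.52467583191635))
jar t -0.1 (array([ 0.53794864, -0.15233081, -0.56506486]), np.float64(35.524674547186684))
jar t 0.3 (array([ 0.53795116, -0.15233481,  1.00588479]), np.float64(35.524674918037725))
jar t 0.7 (array([ 0.53795026, -0.15233377,  1.00583642]), np.float64(35.52467617151623))
```

```bash
python3 - <<'E'
from fit import *
JAR=np.vstack([rect(0,0,.030,.030,.062),rect(0,0,.030,.030,.002)])
out=[]
for n,(x0,y0) in(('scene0',(205,165)),('top0',(355,165))):
    c=load(n); row=[]
    for a in(-.48,-.54,-.60):
        f=cv2.resize(c['frame'][y0:y0+85,x0:x0+64],None,fx=4.1,fy=4.1,interpolation=2)
        for u,v in (projs(c,place(JAR,.5352,-.1498,0,a))-[x0-.5,y0-.5])*4.1: cv2.circle(f,(int(u),int(v)),0,(0,0,255),-1)
        row.append(cv2.resize(f,(262,298)))
    out.append(np.hstack(row))
cv2.imwrite('pics/ov.png',np.vstack(out))
o=bot.get_obs(); print(o['eef_pos'],o['ee_rot'])
from scipy.spatial.transform import Rotation as R; print(R.from_quat(o['ee_rot']).as_matrix().round(4))
E
```

```text
[ 0.1337804  -0.53322772  0.19777279] [ 9.92454469e-01  1.22612639e-01 -2.82942434e-05 -5.16638507e-04]
[[ 9.699e-01  2.434e-01 -2.000e-04]
 [ 2.434e-01 -9.699e-01  1.000e-03]
 [ 1.000e-04 -1.000e-03 -1.000e+00]]
```

View pics/ov.png

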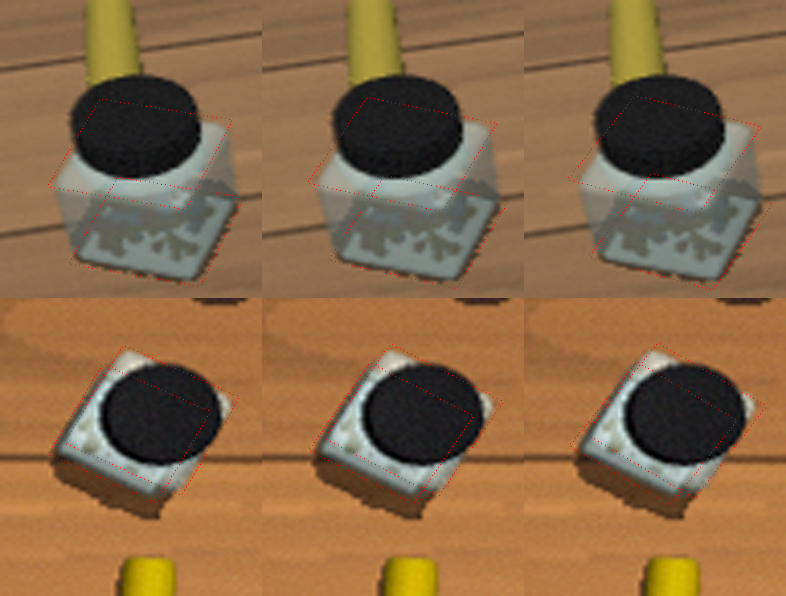

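The overlay shows the model fits in both views at yaw ≈ -0.52 rad, with the bottom corners landing on the glass edges. I'll move above the jar and turn so the fingers close along its side.

Emit:
{"op": "arm_command", "data": {
  "series": [
    {"offset": [4,-2.3,0],"roll": -4},
    {"offset": [8,-4.6,0],"roll": -8},
    {"offset": [11.5,-6.5,0],"roll": -12},
    {"offset": [15,-8.5,0],"roll": -16},
    {"offset": [18.5,-10.5,0],"roll": -20},
    {"offset": [22,-12.5,0],"roll": -24},
    {"offset": [25.5,-14.5,0],"roll": -28},
    {"offset": [29,-16.5,0],"roll": -32},
    {"offset": [32.5,-18.5,0],"roll": -36},
    {"offset": [36,-20.5,0],"roll": -40},
    {"offset": [39.5,-22.4,0],"roll": -43},
    {"offset": [43,-24.4,0],"roll": -46.1}
  ],
  "claw": -1,
  "force": 120
}}

```text
time_s: 1.1
eef_pos: [0.4926, -0.1904, 0.1981]
ee_rot: [0.865, 0.503, -0.0, -0.0]
wrist_force: [0.7, 0.3, -0.7]
gripper_width: 0.998
grip_force: 0.0
```

```bash
cat >> h.py <<'E'
from scipy.spatial.transform import Rotation as Ro
def go(x,y,z,yaw=None):
    o=bot.get_obs(); M=Ro.from_quat(o['ee_rot']).as_matrix(); Y=np.arctan2(M[1,0],M[0,0])
    print('t',round(o['time_s'],2),'p',o['eef_pos'].round(4),'yaw',Y.round(4),'tilt',M[:,2].round(4),'F',o['wrist_force'].round(1),'M',o['moment'].round(2),'w',round(o['gripper_width'],3),'g',round(o['grip_force'],1),'j',o['joints'].round(2))
    print('offset cm',(M.T@(np.array([x,y,z])-o['eef_pos'])*100).round(2),'roll',None if yaw is None else np.degrees(Y-yaw).round(2))
E
python3 -c "
from h import *
go(.5352,-.1498,.10,1.05)"
```

```text
t 1.1 p [ 0.4926 -0.1904  0.1981] yaw 1.0532 tilt [-3.e-04  1.e-04 -1.e+00] F [ 0.7  0.3 -0.7] M [-0.04 -0.02 -0.01] w 0.998 g 0.0 j [-0.44  0.25  1.58 -0.    1.31  0.08]
offset cm [5.63 1.69 9.81] roll 0.18
```

Emit:
{"op": "arm_command", "data": {
  "series": [
    {"offset": [2.8,0.8,0],"roll": 0},
    {"offset": [5.6,1.7,1],"roll": 0.2},
    {"offset": [5.6,1.7,4],"roll": 0.2},
    {"offset": [5.6,1.7,7],"roll": 0.2},
    {"offset": [5.6,1.7,8.8],"roll": 0.2},
    {"offset": [5.6,1.7,9.8],"roll": 0.2},
    {"offset": [5.6,1.7,9.8],"roll": 0.2},
    {"offset": [5.6,1.7,9.8],"roll": 0.2}
  ]
}}

```text
time_s: 1.77
eef_pos: [0.5343, -0.1522, 0.1009]
ee_rot: [0.866, 0.5, 0.0, 0.0]
wrist_force: [-1.1, -0.7, 0.6]
gripper_width: 1.002
grip_force: 0.0
```

```bash
python3 -c "
from h import *
go(.5352,-.1498,.063,1.05)
snap('scene','s1')
a=load('s1')['frame'][110:260,150:350]
cv2.imwrite('pics/s1c.png',cv2.resize(a,(800,600),interpolation=2))"
```

```text
t 1.77 p [ 0.5343 -0.1522  0.1009] yaw 1.0467 tilt [ 2.e-04 -1.e-04 -1.e+00] F [-1.1 -0.7  0.6] M [-0.   -0.04  0.01] w 1.002 g 0.0 j [-0.34  0.41  1.61  0.    1.12  0.18]
offset cm [ 0.25 -0.05  3.79] roll -0.19
```

View pics/s1c.png

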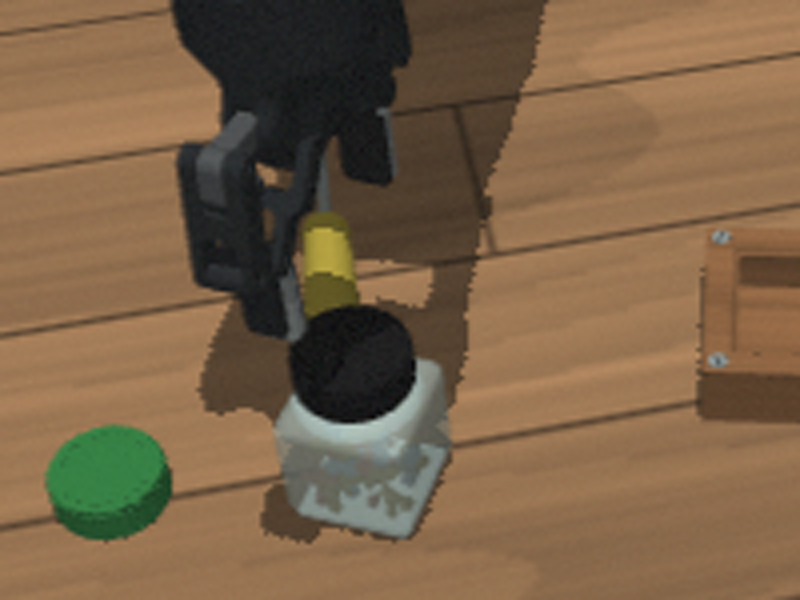

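```bash
python3 -c "
from h import *
c=load('s1')
f=lambda p:((proj(c,p)-[150,110])*4).round(0)
d=np.array([np.sin(1.05),-np.cos(1.05),0])
p=np.array([.5343,-.1522,.1009])
for h in(0,.013,.03): print(h,f(p+[0,0,h]),f(p+[0,0,h]+.0425*d),f(p+[0,0,h]-.0425*d))
print(f([.5352,-.1498,.091]))
t=snap('top','t1')
a=t['frame'][140:260,330:490]
cv2.imwrite('pics/t1c.png',cv2.resize(a,(800,600),interpolation=2))
f=lambda p:((proj(t,p)-[330,140])*5).round(0)
for h in(0,.013,.03): print(h,f(p+[0,0,h]),f(p+[0,0,h]+.0425*d),f(p+[0,0,h]-.0425*d))
"
```

```text
0 [339. 329.] [298. 403.] [378. 260.]
0.013 [335. 307.] [293. 381.] [375. 238.]
0.03 [330. 278.] [287. 352.] [370. 209.]
[348. 346.]
0 [335. 285.] [393. 183.] [277. 388.]
0.013 [343. 280.] [401. 176.] [284. 385.]
0.03 [353. 273.] [413. 167.] [293. 381.]
```

View pics/t1c.png

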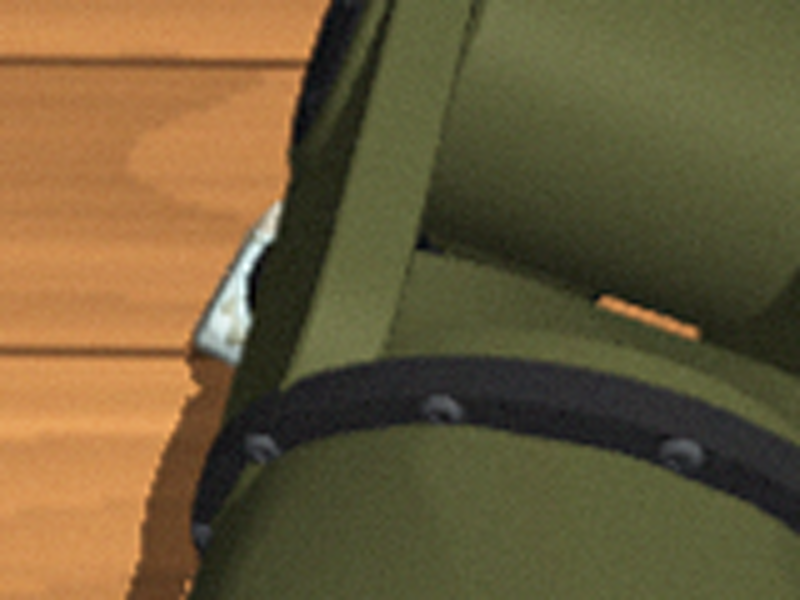

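The scene crop shows the near finger's tip at about (285,337) and the far one's at (365,182). That is some 50 px higher than the projection of the reported TCP. In the top crop the arm hides everything but a jar corner at (235,300). I'll check whether that offset is real.

```bash
python3 -c "
from h import *
a=load('s1')['frame'].astype(int); s=snap('scene','s2'); b=s['frame'].astype(int)
d=np.abs(a-b).max(2); print((d>40).sum(), np.argwhere(d>40)[:3])
go(.5352,-.1498,.063,1.05); o=bot.get_obs(); print(o['qvel'].round(3),o['joints'])
d0=np.abs(b-load('scene0')['frame']).max(2)>40
g=b.max(2)<60
for r in range(110,200,6): print(r,np.flatnonzero(g[r,180:260])+180)
"
```

```text
62 [[ 20 152]
 [ 63 158]
 [ 67 162]]
t 1.92 p [ 0.5348 -0.1524  0.1018] yaw 1.0467 tilt [ 2.2e-03 -8.0e-04 -1.0e+00] F [-0.5 -0.2 -0.7] M [-0.02  0.   -0.02] w 1.001 g 0.0 j [-0.34  0.41  1.61  0.    1.12  0.18]
offset cm [ 0.24 -0.1   3.88] roll -0.19
[-0.001  0.001  0.003  0.    -0.003 -0.001] [-3.43429643e-01  4.08882862e-01  1.61030937e+00  8.87916672e-06
  1.12005031e+00  1.80629359e-01]
110 [193 194 195 196 197 198 199 200 201 202 203 204 205 206 207 208 209 210
 211 212 213 214 215 216 217 218 219 220 221 222 223 224 225 226 227 228
 229 230 231 232 233 234 235 236 237 238 239 240 241 242 243 244 245 246
 247 248 249 250]
116 [194 195 196 197 198 199 200 201 202 203 204 205 206 207 208 209 210 211
 212 213 214 215 216 217 218 219 220 221 222 223 224 225 226 227 228 229
 230 231 232 233 234 235 236 237 238 239 240 241 242 243 244 245 246 247
 248 249 250 251]
122 [197 198 199 200 201 202 203 204 205 206 207 208 209 210 211 212 213 214
 215 216 217 218 219 220 221 222 223 224 225 226 227 228 229 230 231 232
 233 234 235 236 237 238 239 240 241 242 243 244 245 246 247 248 249 250
[... 904 characters left out ...]
6 217
 218 219 220 221 222 223 224 225 226 227 228]
164 [196 197 198 199 200 201 202 203 204 205 206 207 208 209 210 211 212 213
 214 215 218 219 220 221 222 223 224]
170 [197 198 199 200 201 202 203 205 206 207 208 209 210 211 212 213 214 215
 216 217 218 219 220 221 222 223]
176 [198 199 200 201 202 203 204 205 206 207 208 209 210 211 212 213 214 215
 216 217 218 219 220 221 222 223]
182 [206 207 208 209 210 211 212 213 214 215 216 217 218 219 224]
188 [211 212 213 214 215 216 217 218 219 220 221 230 231 232 233 234 235 236
 237 238 239 240 241 242 243 244 245 246 247]
194 [220 225 226 227 228 229 230 231 232 233 234 235 236 237 238 239 240 241
 242 243 244 245 246 247 248 249 250 251 252]
```

Emit:
{"op": "arm_command", "data": {
  "series": [
    {"offset": [0,0,-3],"roll": 0},
    {"offset": [-1,0.4,-5.8],"roll": 0},
    {"offset": [-4,1.5,-5.8],"roll": 0},
    {"offset": [-7,2.6,-5.8],"roll": 0},
    {"offset": [-10,3.7,-5.8],"roll": 0},
    {"offset": [-13,4.8,-5.8],"roll": 0},
    {"offset": [-16,6,-5.8],"roll": 0},
    {"offset": [-18.5,7,-5.8],"roll": 0},
    {"offset": [-19.8,7.4,-5.8],"roll": 0},
    {"offset": [-19.8,7.4,-5.8],"roll": 0},
    {"offset": [-19.8,7.4,-5.8],"roll": 0},
    {"offset": [-19.8,7.4,-5.8],"roll": 0}
  ]
}}

```text
time_s: 2.92
eef_pos: [0.4996, -0.3594, 0.1587]
ee_rot: [0.866, 0.5, 0.0, 0.0]
wrist_force: [0.4, 0.7, 0.6]
gripper_width: 1.001
grip_force: 0.0
```

```bash
python3 -c "
from h import *
go(.5352,-.1498,.12,1.05); p=bot.get_obs()['eef_pos']
d=np.array([np.sin(1.05),-np.cos(1.05),0])
out=[]
for n in('scene','top'):
    c=snap(n,n+'3'); k=proj(c,p+[0,0,.02]); x0,y0=int(k[0]-50),int(k[1]-75); x0=max(x0,0);x0=min(x0,540)
    y0=max(min(y0,250),0)
    a=cv2.resize(c['frame'][y0:y0+150,x0:x0+100],(400,600),interpolation=2)
    print(n,x0,y0)
    for q in(p+[0,0,.013]+.0425*d,p+[0,0,.013]-.0425*d): 
        u=(proj(c,q)-[x0,y0])*4; cv2.drawMarker(a,(int(u[0]),int(u[1])),(0,0,255),1,12); print(u)
    out.append(a)
cv2.imwrite('pics/g3.png',np.hstack(out))
"
```

```text
t 2.92 p [ 0.4996 -0.3594  0.1587] yaw 1.0477 tilt [ 5.e-04 -1.e-04 -1.e+00] F [0.4 0.7 0.6] M [-0.02 -0.01  0.02] w 1.001 g 0.0 j [-0.68  0.48  1.37  0.    1.29 -0.16]
offset cm [19.94 -7.39  3.87] roll -0.13
scene 38 88
[141.01172065 393.79998833]
[271.46648485 246.2702788 ]
top 489 138
[239.98513871 212.85914106]
[146.17673994 397.90715313]
```

View pics/g3.png

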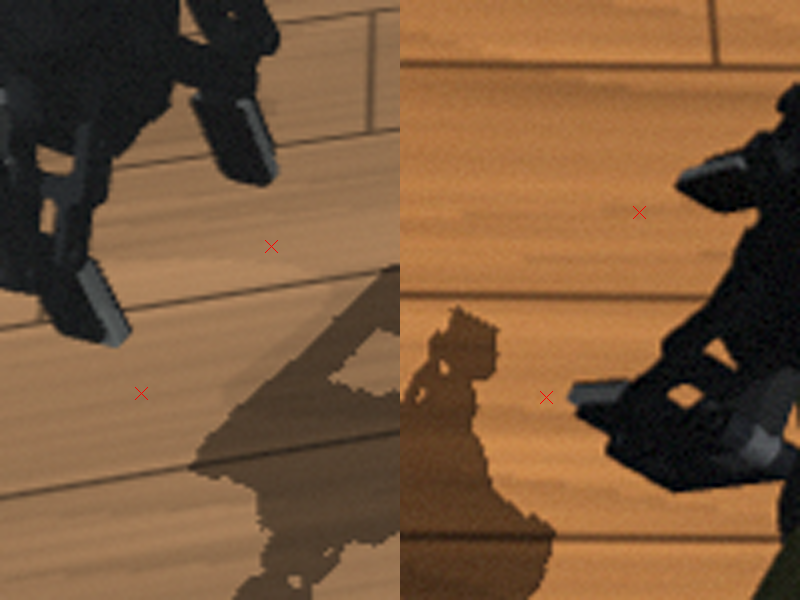

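The left half (scene) shows the finger tips at about (120,342) and (262,183). The right half (top) shows them at about (280,185) and (172,393). Both sit clear of the red predictions, so I'll triangulate.

```bash
python3 -c "
from h import *
s,t=load('scene3'),load('top3')
a=tri([(s,68,173.5),(t,559,184.25)]); b=tri([(s,103.5,133.75),(t,532,236.25)])
print(a,b,(a+b)/2,np.linalg.norm(a-b))
for c,k in((s,(68,173.5)),(t,(559,184.25))): print(proj(c,a),k)
for c,k in((s,(103.5,133.75)),(t,(532,236.25))): print(proj(c,b),k)
# table-plane calibration check: same cap, both views already agree
"
```

```text
[ 0.54236141 -0.37669069  0.20313733] [ 0.46355154 -0.33163274  0.20308097] [ 0.50295647 -0.35416172  0.20310915] 0.09078115017825768
[ 67.61816917 173.38877614] (68, 173.5)
[558.61253117 184.23878757] (559, 184.25)
[103.88231804 133.86589583] (103.5, 133.75)
[532.42530605 236.2925754 ] (532, 236.25)
```

Emit:
{"op": "arm_command", "data": {
  "series": [
    {"offset": [0,0,0],"roll": 0},
    {"offset": [0,0,0],"roll": 0},
    {"offset": [0,0,0],"roll": 0},
    {"offset": [0,0,0],"roll": 0},
    {"offset": [0,0,0],"roll": 0},
    {"offset": [0,0,0],"roll": 0}
  ],
  "claw": -0.22
}}

```text
time_s: 3.52
eef_pos: [0.4991, -0.3605, 0.1583]
ee_rot: [0.866, 0.5, 0.0, -0.0]
wrist_force: [0.6, 0.4, -0.4]
gripper_width: 0.61
grip_force: 0.0
```

```bash
python3 -c "
from h import *
go(.5352,-.1498,.12,1.05)
out=[]
for n,x0,y0 in(('scene',38,88),('top',489,138)):
    c=snap(n,n+'4')
    out.append(cv2.resize(c['frame'][y0:y0+120,x0:x0+80],(400,600),interpolation=2))
cv2.imwrite('pics/g4.png',np.hstack(out))
"
```

```text
t 3.52 p [ 0.4991 -0.3605  0.1583] yaw 1.0469 tilt [-0.  0. -1.] F [ 0.6  0.4 -0.4] M [ 0.02 -0.03  0.  ] w 0.61 g 0.0 j [-0.68  0.48  1.37  0.    1.29 -0.16]
offset cm [20.04 -7.42  3.83] roll -0.18
```

View pics/g4.png

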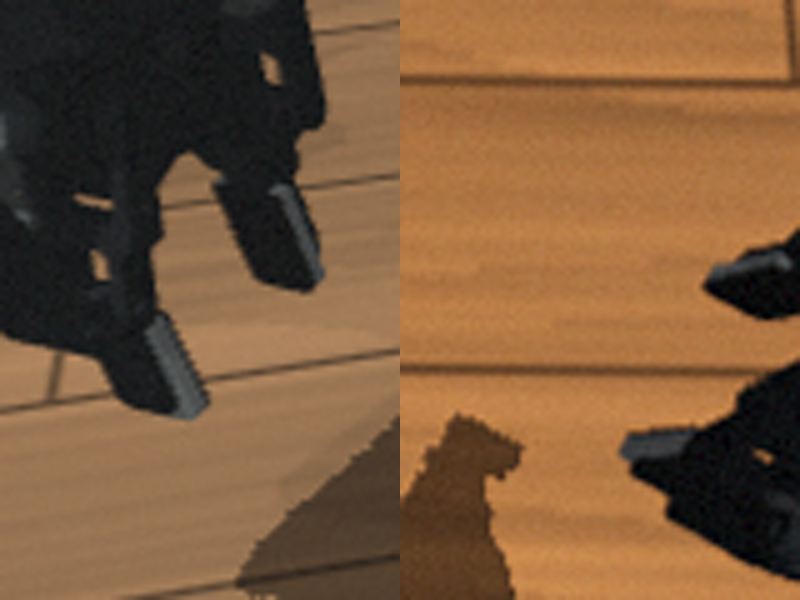

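The scene half shows the pad strips ending at (195,412) and (315,278), and the top half at (308,282) and (225,445).

```bash
python3 -c "
from h import *
s,t=load('scene4'),load('top4')
S=lambda u,v:(s,38+u/5,88+v/5); T=lambda u,v:(t,489+u/5,138+v/5)
a=tri([S(195,412),T(308,282)]); b=tri([S(315,280),T(225,445)])
print(a,b,(a+b)/2,np.linalg.norm(a-b))
for q,k,l in((a,S(195,412),T(308,282)),(b,S(315,280),T(225,445))): print(proj(s,q)-k[1:],proj(t,q)-l[1:])
"
```

```text
[ 0.52804714 -0.36872839  0.19396426] [ 0.4778287  -0.33798707  0.1961868 ] [ 0.50293792 -0.35335773  0.19507553] 0.05892249218246776
[-0.1869557  -0.05360899] [-0.19116224 -0.00860675]
[-0.50889721 -0.15164555] [-0.55391827 -0.05111323]
```

Emit:
{"op": "arm_command", "data": {
  "series": [
    {"offset": [2,-0.8,0],"roll": 0},
    {"offset": [5,-1.9,0],"roll": 0},
    {"offset": [8,-3,0],"roll": 0},
    {"offset": [11,-4.1,0],"roll": 0},
    {"offset": [14,-5.2,0],"roll": 0},
    {"offset": [17,-6.3,0],"roll": 0},
    {"offset": [19,-7,0],"roll": -0.2},
    {"offset": [20,-7.4,0],"roll": -0.2},
    {"offset": [20,-7.4,1.5],"roll": -0.2},
    {"offset": [20,-7.4,4],"roll": -0.2},
    {"offset": [20,-7.4,5],"roll": -0.2},
    {"offset": [20,-7.4,5],"roll": -0.2}
  ],
  "claw": -1
}}

```text
time_s: 4.62
eef_pos: [0.5339, -0.1504, 0.106]
ee_rot: [0.865, 0.501, -0.001, -0.002]
wrist_force: [-0.4, 0.6, -0.2]
gripper_width: 0.996
grip_force: 0.0
```

```bash
python3 -c "
from h import *
print(bot.tcp_to_grasp)
go(.5352,-.1498,.031,1.05)"
```

```text
0.0187
t 4.62 p [ 0.5339 -0.1504  0.106 ] yaw 1.0498 tilt [-0.0041  0.0014 -1.    ] F [-0.4  0.6 -0.2] M [-0.01 -0.02  0.06] w 0.996 g 0.0 j [-0.34  0.4   1.61 -0.    1.14  0.18]
offset cm [0.12 0.12 7.5 ] roll -0.01
```

Emit:
{"op": "arm_command", "data": {
  "series": [
    {"offset": [0.1,0.1,1.5],"roll": 0},
    {"offset": [0.1,0.1,3],"roll": 0},
    {"offset": [0.1,0.1,4],"roll": 0},
    {"offset": [0.1,0.1,4],"roll": 0},
    {"offset": [0.1,0.1,4],"roll": 0}
  ]
}}

```text
time_s: 5.03
eef_pos: [0.5366, -0.1502, 0.0688]
ee_rot: [0.865, 0.501, -0.0, -0.0]
wrist_force: [-0.2, -0.5, 0.7]
gripper_width: 0.999
grip_force: 0.0
```

Emit:
{"op": "arm_command", "data": {
  "series": [
    {"offset": [0,0,0],"roll": 0},
    {"offset": [0,0,0],"roll": 0},
    {"offset": [0,0,0],"roll": 0},
    {"offset": [0,0,0],"roll": 0},
    {"offset": [0,0,0],"roll": 0},
    {"offset": [0,0,0],"roll": 0}
  ],
  "claw": -0.05,
  "force": 20
}}

```text
time_s: 5.53
eef_pos: [0.5366, -0.1499, 0.0685]
ee_rot: [0.865, 0.501, 0.0, 0.0]
wrist_force: [-0.2, 0.0, -0.5]
gripper_width: 0.525
grip_force: 0.0
```

```bash
python3 -c "
from h import *
go(.5352,-.1498,.031,1.05)"
```

```text
t 5.53 p [ 0.5366 -0.1499  0.0685] yaw 1.0505 tilt [ 2.e-04 -1.e-04 -1.e+00] F [-0.2  0.  -0.5] M [0.02 0.   0.02] w 0.525 g 0.0 j [-0.34  0.46  1.63 -0.    1.06  0.18]
offset cm [-0.06 -0.12  3.75] roll 0.03
```

The fingers closed to 45 mm without contact, so the pads really are about 30 mm higher than the reported TCP, as the cameras said. I'll reopen and descend to the height the cameras give.

Emit:
{"op": "arm_command", "data": {
  "series": [
    {"offset": [0,0,0],"roll": 0},
    {"offset": [0,0,0],"roll": 0},
    {"offset": [0,0,0],"roll": 0},
    {"offset": [0,0,0],"roll": 0},
    {"offset": [0,0,0],"roll": 0},
    {"offset": [-0.1,-0.1,0.6],"roll": 0},
    {"offset": [-0.1,-0.1,1.4],"roll": 0},
    {"offset": [-0.1,-0.1,2.2],"roll": 0},
    {"offset": [-0.1,-0.1,3],"roll": 0},
    {"offset": [-0.1,-0.1,3.6],"roll": 0},
    {"offset": [-0.1,-0.1,3.6],"roll": 0},
    {"offset": [-0.1,-0.1,3.6],"roll": 0}
  ],
  "claw": -1
}}

```text
time_s: 6.53
eef_pos: [0.535, -0.1502, 0.0318]
ee_rot: [0.865, 0.501, -0.0, -0.0]
wrist_force: [-0.4, -0.1, 0.3]
gripper_width: 1.0
grip_force: 0.0
```

Emit:
{"op": "arm_command", "data": {
  "series": [
    {"offset": [0,0,0],"roll": 0},
    {"offset": [0,0,0],"roll": 0},
    {"offset": [0,0,0],"roll": 0},
    {"offset": [0,0,0],"roll": 0},
    {"offset": [0,0,0],"roll": 0},
    {"offset": [0,0,0],"roll": 0}
  ],
  "claw": 0.3,
  "force": 20
}}

```text
time_s: 7.03
eef_pos: [0.5353, -0.1503, 0.0327]
ee_rot: [0.865, 0.501, 0.0, 0.0]
wrist_force: [-1.6, 0.9, 5.4]
gripper_width: 0.601
grip_force: 20.7
```

```bash
python3 -c "
from h import *
go(.5352,-.1498,.031,1.05)
a=snap('scene','s5')['frame'][120:240,170:330]
cv2.imwrite('pics/s5c.png',cv2.resize(a,(800,600),interpolation=2))"
```

```text
t 7.03 p [ 0.5353 -0.1503  0.0327] yaw 1.0504 tilt [ 6.e-04 -2.e-04 -1.e+00] F [-1.6  0.9  5.4] M [ 0.13  0.23 -0.02] w 0.601 g 20.7 j [-0.34  0.5   1.65  0.    0.98  0.18]
offset cm [ 0.04 -0.04  0.17] roll 0.02
```

View pics/s5c.png

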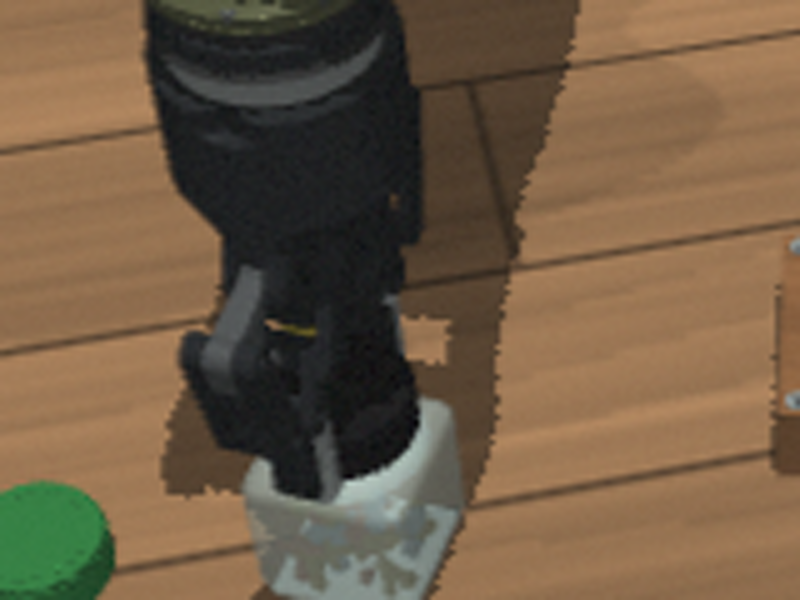

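The cap is gripped at a 51 mm width with the tip at the cap's lower edge, about (325,495) in the crop. I'll grip hard and lift.

Emit:
{"op": "arm_command", "data": {
  "series": [
    {"offset": [0,0,0],"roll": 0},
    {"offset": [0,0,0],"roll": 0},
    {"offset": [0,0,0],"roll": 0},
    {"offset": [0,0,0],"roll": 0},
    {"offset": [0,0,-0.5],"roll": 0},
    {"offset": [0,0,-1.5],"roll": 0},
    {"offset": [0,0,-3],"roll": 0},
    {"offset": [0,0,-4.5],"roll": 0},
    {"offset": [0,0,-6],"roll": 0},
    {"offset": [0,0,-7],"roll": 0},
    {"offset": [0,0,-7],"roll": 0},
    {"offset": [0,0,-7],"roll": 0}
  ],
  "claw": 1,
  "force": 120
}}

```text
time_s: 8.08
eef_pos: [0.5351, -0.1503, 0.1022]
ee_rot: [0.865, 0.501, 0.0, 0.0]
wrist_force: [0.2, 0.2, -6.6]
gripper_width: 0.578
grip_force: 125.2
```

```bash
cat > jf.py <<'E'
from fit import *
JAR=np.vstack([rect(0,0,.030,.030,.002),rect(0,0,.030,.030,.062)[:60]*0+rect(0,0,.030,.030,.002)[:60]])
o=bot.get_obs(); M=Ro.from_quat(o['ee_rot']).as_matrix(); Y=np.arctan2(M[1,0],M[0,0])
import sys
z=float(sys.argv[1]); a0=float(sys.argv[2]); p=o['eef_pos']
for n in('scene',):
    c=snap(n,n+sys.argv[3])
    for fz in(False,True): print(n,fit([c],rect(0,0,.030,.030,.002),[p[0],p[1],z,a0],fz,d=(.005,.005,.006,.12)))
E
python3 -c "
from h import *
go(.5352,-.1498,.031,1.05)
go(.5001,.0640,.103,1.292)"; python3 jf.py .07 -.52 6
```

```text
t 8.08 p [ 0.5351 -0.1503  0.1022] yaw 1.0504 tilt [ 2.e-04 -1.e-04 -1.e+00] F [ 0.2  0.2 -6.6] M [ 0.04 -0.   -0.04] w 0.578 g 125.2 j [-0.34  0.41  1.61 -0.    1.12  0.18]
offset cm [ 0.05 -0.01  7.12] roll 0.02
t 8.08 p [ 0.5351 -0.1503  0.1022] yaw 1.0504 tilt [ 2.e-04 -1.e-04 -1.e+00] F [ 0.2  0.2 -6.6] M [ 0.04 -0.   -0.04] w 0.578 g 125.2 j [-0.34  0.41  1.61 -0.    1.12  0.18]
offset cm [ 16.85 -13.69  -0.08] roll -13.84
scene (array([ 0.53177177, -0.15219533, -0.50777445]), np.float64(31.491665684941896))
scene (array([ 0.46350393, -0.14966325, -0.00646571, -0.51393346]), np.float64(33.99765472951136))
```

Emit:
{"op": "arm_command", "data": {
  "series": [
    {"offset": [1,-0.8,0],"roll": -1},
    {"offset": [2.7,-2.2,0],"roll": -2.2},
    {"offset": [4.8,-3.9,0],"roll": -4},
    {"offset": [7,-5.7,0],"roll": -6},
    {"offset": [9.2,-7.5,0],"roll": -8},
    {"offset": [11.4,-9.3,0],"roll": -9.5},
    {"offset": [13.4,-10.9,0],"roll": -11},
    {"offset": [15,-12.2,0],"roll": -12.5},
    {"offset": [16.2,-13.2,0],"roll": -13.5},
    {"offset": [16.8,-13.7,0],"roll": -13.5},
    {"offset": [16.8,-13.7,0],"roll": -13.5},
    {"offset": [16.8,-13.7,0],"roll": -13.5}
  ]
}}

```text
time_s: 9.13
eef_pos: [0.4996, 0.0634, 0.1019]
ee_rot: [0.8, 0.6, -0.0, -0.0]
wrist_force: [0.5, -0.2, -5.7]
gripper_width: 0.573
grip_force: 125.1
```

Emit:
{"op": "arm_command", "data": {
  "series": [
    {"offset": [0,0,0],"roll": 0},
    {"offset": [0,0,1],"roll": 0},
    {"offset": [0,0,2],"roll": 0},
    {"offset": [0,0,2.8],"roll": 0},
    {"offset": [0,0,2.8],"roll": 0},
    {"offset": [0,0,2.8],"roll": 0}
  ]
}}

```text
time_s: 9.63
eef_pos: [0.4994, 0.0633, 0.0735]
ee_rot: [0.8, 0.599, -0.001, -0.0]
wrist_force: [-0.4, 0.2, -5.9]
gripper_width: 0.577
grip_force: 125.2
```

```bash
python3 -c "
from fit import *
go(.5001,.0640,.043,1.29)
c=snap('scene','s7'); t=snap('top','t7')
p=bot.get_obs()['eef_pos']; z=p[2]-.0322
S=(.5113,.1034,.034,-.278)
ov=[]
P=np.vstack([rect(0,0,.03,.03,.003),rect(0,0,.03,.03,.062)])
for nm,v in(('s',c),('t',t)): print(nm,z,fit([v],P,[p[0],p[1],z,-.28],d=(.005,.005,.005,.1)), fit([v],STAND,S,d=(.004,.004,.004,.05)))
k=proj(c,[.5,.08,.06]); x0,y0=int(k[0]-60),int(k[1]-45)
def dr(b):
    a=cv2.resize(c['frame'][y0:y0+90,x0:x0+120],(800,600),interpolation=2)[150:450] if 0 else cv2.resize(c['frame'][y0:y0+90,x0:x0+120],(400,300),interpolation=2)
    s=400/120
    if b:
      for u,w in np.vstack([projs(c,place(P,p[0],p[1],z,-.278)),projs(c,place(STAND,*S))]): cv2.circle(a,(int((u-x0+.5)*s),int((w-y0+.5)*s)),0,(0,0,255),-1)
    return a
cv2.imwrite('pics/s7c.png',cv2.resize(np.vstack([dr(0),dr(1)]),(800,1200))[:,:] if 0 else np.hstack([dr(0),dr(1)]))
"
```

```text
t 9.63 p [0.4994 0.0633 0.0735] yaw 1.2856 tilt [-1.6e-03 -1.0e-04 -1.0e+00] F [-0.4  0.2 -5.9] M [ 0.02  0.04 -0.07] w 0.577 g 125.2 j [ 0.05  0.34  1.78 -0.    1.02  0.34]
offset cm [0.08 0.05 3.05] roll -0.25
s 0.04222010651881953 (array([ 0.49684991,  0.06485827, -0.26418139]), np.float64(28.30503116512709)) (array([ 0.51262018,  0.10226979, -0.27758305]), np.float64(22.54085144982784))
t 0.04222010651881953 (array([ 0.49950992,  0.03638598, -0.28160616]), np.float64(25.847013701111404)) (array([0.50859889, 0.10625448, 0.01328743]), np.float64(18.70811049009331))
```

View pics/s7c.png

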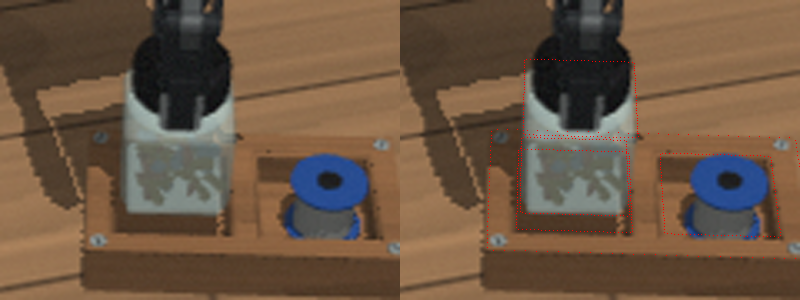

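The jar hangs just over the empty well at (180,213), its outline agrees with the overlay to about 1 px, and the spool at (330,180) is undisturbed. I'll lower it gently.

Emit:
{"op": "arm_command", "data": {
  "series": [
    {"offset": [0.1,0,0.3],"roll": 0},
    {"offset": [0.1,0,0.6],"roll": 0},
    {"offset": [0.1,0,0.8],"roll": 0},
    {"offset": [0.1,0,1],"roll": 0},
    {"offset": [0.1,0,1.2],"roll": 0},
    {"offset": [0.1,0,1.2],"roll": 0}
  ]
}}

```text
time_s: 10.23
eef_pos: [0.4999, 0.0645, 0.0619]
ee_rot: [0.8, 0.6, -0.0, -0.0]
wrist_force: [-0.6, 0.2, -6.2]
gripper_width: 0.576
grip_force: 125.2
```

```bash
python3 -c "
from h import *
go(.5001,.0640,.043,1.29)"
```

```text
t 10.23 p [0.4999 0.0645 0.0619] yaw 1.286 tilt [-6.e-04 -0.e+00 -1.e+00] F [-0.6  0.2 -6.2] M [-0.    0.01  0.03] w 0.576 g 125.2 j [0.06 0.36 1.79 0.   0.99 0.34]
offset cm [-0.04  0.04  1.89] roll -0.23
```

Emit:
{"op": "arm_command", "data": {
  "series": [
    {"offset": [0,0,0.3],"roll": 0},
    {"offset": [0,0,0.6],"roll": 0},
    {"offset": [0,0,0.9],"roll": 0},
    {"offset": [0,0,1.1],"roll": 0},
    {"offset": [0,0,1.3],"roll": 0},
    {"offset": [0,0,1.5],"roll": 0},
    {"offset": [0,0,1.5],"roll": 0}
  ]
}}

```text
time_s: 10.82
eef_pos: [0.4999, 0.0645, 0.0469]
ee_rot: [0.8, 0.6, -0.0, -0.0]
wrist_force: [0.5, 0.0, -6.4]
gripper_width: 0.577
grip_force: 125.2
```

Emit:
{"op": "arm_command", "data": {
  "series": [
    {"offset": [0,0,0.1],"roll": 0},
    {"offset": [0,0,0.2],"roll": 0},
    {"offset": [0,0,0.3],"roll": 0},
    {"offset": [0,0,0.4],"roll": 0},
    {"offset": [0,0,0.4],"roll": 0}
  ]
}}

```text
time_s: 11.23
eef_pos: [0.5002, 0.0645, 0.0435]
ee_rot: [0.8, 0.6, 0.0, 0.0]
wrist_force: [-1.9, -1.2, -1.0]
gripper_width: 0.573
grip_force: 126.0
```

```bash
python3 -c "
from h import *
go(.5001,.0640,.043,1.29)"
```

```text
t 11.23 p [0.5002 0.0645 0.0435] yaw 1.2861 tilt [ 3.e-04 -1.e-04 -1.e+00] F [-1.9 -1.2 -1. ] M [-0.1   0.33  0.04] w 0.573 g 126.0 j [ 0.06  0.39  1.8  -0.    0.95  0.34]
offset cm [-0.05  0.    0.05] roll -0.22
```

Emit:
{"op": "arm_command", "data": {
  "series": [
    {"offset": [0,0,0.1],"roll": 0},
    {"offset": [0,0,0.1],"roll": 0},
    {"offset": [0,0,0.1],"roll": 0},
    {"offset": [0,0,0.1],"roll": 0}
  ]
}}

```text
time_s: 11.57
eef_pos: [0.5005, 0.0645, 0.0433]
ee_rot: [0.8, 0.6, 0.001, 0.0]
wrist_force: [-5.5, -1.3, 7.9]
gripper_width: 0.573
grip_force: 127.2
```

```bash
python3 -c "
from h import *
go(.5001,.0640,.043,1.29)"
```

```text
t 11.57 p [0.5005 0.0645 0.0433] yaw 1.286 tilt [ 0.0013  0.     -1.    ] F [-5.5 -1.3  7.9] M [-0.11  0.83  0.  ] w 0.573 g 127.2 j [ 0.06  0.39  1.8  -0.    0.95  0.34]
offset cm [-0.06 -0.03  0.03] roll -0.23
```

The jar is seated, pressing down at about 14 N. Now I'll unscrew in steps, watching the moment.

Emit:
{"op": "arm_command", "data": {
  "series": [
    {"offset": [0,0,0],"roll": -2},
    {"offset": [0,0,0],"roll": -4},
    {"offset": [0,0,-0.02],"roll": -6},
    {"offset": [0,0,-0.03],"roll": -8},
    {"offset": [0,0,-0.04],"roll": -10},
    {"offset": [0,0,-0.05],"roll": -12},
    {"offset": [0,0,-0.05],"roll": -14},
    {"offset": [0,0,-0.06],"roll": -16},
    {"offset": [0,0,-0.07],"roll": -18},
    {"offset": [0,0,-0.08],"roll": -20}
  ]
}}

```text
time_s: 12.4
eef_pos: [0.5008, 0.0647, 0.044]
ee_rot: [0.684, 0.73, 0.001, 0.001]
wrist_force: [-1.2, 1.1, 3.5]
gripper_width: 0.573
grip_force: 126.5
```

```bash
python3 -c "
from h import *
go(.5001,.0640,.043,1.29)"
```

```text
t 12.4 p [0.5008 0.0647 0.044 ] yaw 1.6364 tilt [ 2.1e-03  4.0e-04 -1.0e+00] F [-1.2  1.1  3.5] M [ 0.14  0.13 -0.23] w 0.573 g 126.5 j [ 0.06  0.39  1.8   0.    0.95 -0.01]
offset cm [-0.07 -0.08  0.1 ] roll 19.85
```

Emit:
{"op": "arm_command", "data": {
  "series": [
    {"offset": [0,0,-0.01],"roll": -2},
    {"offset": [0,0,-0.02],"roll": -4},
    {"offset": [0,0,-0.03],"roll": -6},
    {"offset": [0,0,-0.04],"roll": -8},
    {"offset": [0,0,-0.04],"roll": -10},
    {"offset": [0,0,-0.05],"roll": -12},
    {"offset": [0,0,-0.06],"roll": -14},
    {"offset": [0,0,-0.06],"roll": -16}
  ]
}}

```text
time_s: 13.07
eef_pos: [0.5007, 0.0647, 0.0444]
ee_rot: [0.575, 0.818, 0.001, 0.001]
wrist_force: [-1.5, 1.0, 2.6]
gripper_width: 0.574
grip_force: 126.4
```

```bash
python3 -c "
from h import *
go(.5001,.0640,.043,1.29)"
```

```text
t 13.07 p [0.5007 0.0647 0.0444] yaw 1.9157 tilt [ 1.8e-03  4.0e-04 -1.0e+00] F [-1.5  1.   2.6] M [ 0.11  0.27 -0.17] w 0.574 g 126.4 j [ 0.06  0.39  1.8   0.    0.95 -0.29]
offset cm [-0.04 -0.08  0.14] roll 35.85
```

Emit:
{"op": "arm_command", "data": {
  "series": [
    {"offset": [0,0,-0.01],"roll": -2},
    {"offset": [0,0,-0.02],"roll": -4},
    {"offset": [0,0,-0.03],"roll": -6},
    {"offset": [0,0,-0.03],"roll": -8}
  ]
}}

```text
time_s: 13.4
eef_pos: [0.5007, 0.0647, 0.0447]
ee_rot: [0.517, 0.856, 0.001, 0.001]
wrist_force: [-0.1, 0.5, 3.5]
gripper_width: 0.576
grip_force: 126.3
```

```bash
python3 -c "
from h import *
go(.5001,.0640,.043,1.29)"
```

```text
t 13.4 p [0.5007 0.0647 0.0447] yaw 2.0555 tilt [ 1.7e-03  3.0e-04 -1.0e+00] F [-0.1  0.5  3.5] M [ 0.12  0.23 -0.12] w 0.576 g 126.3 j [ 0.06  0.39  1.8   0.    0.96 -0.43]
offset cm [-0.03 -0.09  0.17] roll 43.86
```

Emit:
{"op": "arm_command", "data": {
  "series": [
    {"offset": [0,0,-0.01],"roll": -1.5},
    {"offset": [0,0,-0.01],"roll": -3}
  ]
}}

```text
time_s: 13.57
eef_pos: [0.5007, 0.0647, 0.0448]
ee_rot: [0.494, 0.869, 0.001, 0.001]
wrist_force: [-1.2, 1.3, 3.6]
gripper_width: 0.577
grip_force: 126.3
```

```bash
python3 -c "
from h import *
go(.5001,.0640,.043,1.29)"
```

```text
t 13.57 p [0.5007 0.0647 0.0448] yaw 2.1075 tilt [ 1.8e-03  3.0e-04 -1.0e+00] F [-1.2  1.3  3.6] M [ 0.18  0.12 -0.06] w 0.577 g 126.3 j [ 0.06  0.39  1.8   0.    0.96 -0.48]
offset cm [-0.03 -0.09  0.18] roll 46.84
```

Emit:
{"op": "arm_command", "data": {
  "series": [
    {"offset": [0,0,-0.01],"roll": -1.5},
    {"offset": [0,0,-0.01],"roll": -3}
  ]
}}

```text
time_s: 13.73
eef_pos: [0.5008, 0.0647, 0.045]
ee_rot: [0.471, 0.882, 0.001, 0.001]
wrist_force: [-0.4, 0.9, 4.0]
gripper_width: 0.575
grip_force: 126.4
```

```bash
python3 -c "
from h import *
go(.5001,.0640,.043,1.29)"
```

```text
t 13.73 p [0.5008 0.0647 0.045 ] yaw 2.1598 tilt [ 2.e-03  3.e-04 -1.e+00] F [-0.4  0.9  4. ] M [ 0.13  0.07 -0.06] w 0.575 g 126.4 j [ 0.06  0.39  1.8   0.    0.96 -0.53]
offset cm [-0.02 -0.1   0.2 ] roll 49.84
```

Emit:
{"op": "arm_command", "data": {
  "series": [
    {"offset": [0,0,-0.01],"roll": -1.5},
    {"offset": [0,0,-0.01],"roll": -3}
  ]
}}

```text
time_s: 13.9
eef_pos: [0.5009, 0.0647, 0.0451]
ee_rot: [0.448, 0.894, 0.001, 0.001]
wrist_force: [-1.1, 0.1, 3.5]
gripper_width: 0.579
grip_force: 126.4
```

```bash
python3 -c "
from h import *
go(.5001,.0640,.043,1.29)"
```

```text
t 13.9 p [0.5009 0.0647 0.0451] yaw 2.2122 tilt [ 2.1e-03  3.0e-04 -1.0e+00] F [-1.1  0.1  3.5] M [ 0.15  0.09 -0.08] w 0.579 g 126.4 j [ 0.06  0.39  1.8   0.    0.96 -0.59]
offset cm [-0.01 -0.1   0.21] roll 52.84
```

Emit:
{"op": "arm_command", "data": {
  "series": [
    {"offset": [0,0,-0.01],"roll": -1.5},
    {"offset": [0,0,-0.01],"roll": -3}
  ]
}}

```text
time_s: 14.07
eef_pos: [0.5009, 0.0647, 0.0452]
ee_rot: [0.425, 0.905, 0.001, 0.001]
wrist_force: [0.7, 0.8, 3.1]
gripper_width: 0.576
grip_force: 126.4
```

```bash
python3 -c "
from h import *
go(.5001,.0640,.043,1.29)"
```

```text
t 14.07 p [0.5009 0.0647 0.0452] yaw 2.2646 tilt [ 2.1e-03  3.0e-04 -1.0e+00] F [0.7 0.8 3.1] M [ 0.05  0.02 -0.06] w 0.576 g 126.4 j [ 0.06  0.39  1.8   0.    0.96 -0.64]
offset cm [-0.   -0.1   0.22] roll 55.84
```

Emit:
{"op": "arm_command", "data": {
  "series": [
    {"offset": [0,0,-0.01],"roll": -1.5},
    {"offset": [0,0,-0.01],"roll": -3}
  ]
}}

```text
time_s: 14.23
eef_pos: [0.5008, 0.0647, 0.0452]
ee_rot: [0.401, 0.916, 0.001, 0.001]
wrist_force: [0.4, -0.2, 2.2]
gripper_width: 0.571
grip_force: 126.3
```

```bash
python3 -c "
from h import *
go(.5001,.0640,.043,1.29)"
```

```text
t 14.23 p [0.5008 0.0647 0.0452] yaw 2.317 tilt [ 2.e-03  3.e-04 -1.e+00] F [ 0.4 -0.2  2.2] M [ 0.11  0.04 -0.04] w 0.571 g 126.3 j [ 0.06  0.39  1.8   0.    0.96 -0.69]
offset cm [-0.   -0.1   0.22] roll 58.84
```

Emit:
{"op": "arm_command", "data": {
  "series": [
    {"offset": [0,0,-0.01],"roll": -1.5},
    {"offset": [0,0,-0.01],"roll": -3}
  ]
}}

```text
time_s: 14.4
eef_pos: [0.5008, 0.0647, 0.0453]
ee_rot: [0.377, 0.926, 0.0, 0.001]
wrist_force: [-0.5, 0.9, 2.8]
gripper_width: 0.576
grip_force: 126.3
```

```bash
python3 -c "
from h import *
go(.5001,.0640,.043,1.29)"
```

```text
t 14.4 p [0.5008 0.0647 0.0453] yaw 2.3693 tilt [ 1.9e-03  3.0e-04 -1.0e+00] F [-0.5  0.9  2.8] M [ 0.06  0.02 -0.04] w 0.576 g 126.3 j [ 0.06  0.39  1.8   0.    0.96 -0.74]
offset cm [ 0.   -0.1   0.23] roll 61.84
```

Turned 1.08 rad in total and the moment has faded. I'll test with a gentle 3 mm lift: weight on the wrist would mean the thread still holds.

Emit:
{"op": "arm_command", "data": {
  "series": [
    {"offset": [0,0,-0.1],"roll": 0},
    {"offset": [0,0,-0.2],"roll": 0},
    {"offset": [0,0,-0.3],"roll": 0},
    {"offset": [0,0,-0.3],"roll": 0}
  ]
}}

```text
time_s: 14.73
eef_pos: [0.5002, 0.0645, 0.0479]
ee_rot: [0.377, 0.926, 0.0, 0.0]
wrist_force: [-0.6, -0.9, -0.3]
gripper_width: 0.574
grip_force: 126.0
```

```bash
python3 -c "
from h import *
go(.5001,.0640,.043,1.29)"
```

```text
t 14.73 p [0.5002 0.0645 0.0479] yaw 2.3675 tilt [ 4.e-04  0.e+00 -1.e+00] F [-0.6 -0.9 -0.3] M [-0.03 -0.02 -0.  ] w 0.574 g 126.0 j [ 0.06  0.38  1.79  0.    0.96 -0.74]
offset cm [-0.03 -0.05  0.49] roll 61.73
```

The wrist carries only about 0.5 N, so the thread has let go. I'll lift the cap clear.

Emit:
{"op": "arm_command", "data": {
  "series": [
    {"offset": [0,0,-0.3],"roll": 0},
    {"offset": [0,0,-0.7],"roll": 0},
    {"offset": [0,0,-1.1],"roll": 0},
    {"offset": [0,0,-1.6],"roll": 0},
    {"offset": [0,0,-2.1],"roll": 0},
    {"offset": [0,0,-2.6],"roll": 0},
    {"offset": [0,0,-3.1],"roll": 0},
    {"offset": [0,0,-3.5],"roll": 0},
    {"offset": [0,0,-3.5],"roll": 0},
    {"offset": [0,0,-3.5],"roll": 0},
    {"offset": [0,0,-3.5],"roll": 0},
    {"offset": [0,0,-3.5],"roll": 0}
  ]
}}

```text
time_s: 15.73
eef_pos: [0.4999, 0.0645, 0.0823]
ee_rot: [0.377, 0.926, -0.0, -0.0]
wrist_force: [0.8, 0.2, -0.6]
gripper_width: 0.574
grip_force: 126.0
```

```bash
python3 -c "
from fit import *
go(.5001,.0640,.08,1.29)
c=snap('scene','s8'); S=(.5113,.1034,.034,-.278)
# is the jar still down? compare edge score of jar shoulder outline seated vs lifted
g=grad(c)
for z in(.004,.01,.016,.03,.045): print(z,score(g,c,place(rect(0,0,.029,.029,.063),.5,.064,z,-.278)))
b=load('scene0')['frame'].astype(int)
for n,(u,v) in dict(spool=(399,188),tin=(308,296),sd=(232,160)).items(): print(n,np.abs(c['frame'][v-8:v+8,u-8:u+8].astype(int)-b[v-8:v+8,u-8:u+8]).mean())
"
```

```text
t 15.73 p [0.4999 0.0645 0.0823] yaw 2.3681 tilt [-5.e-04 -0.e+00 -1.e+00] F [ 0.8  0.2 -0.6] M [-0.06  0.05  0.01] w 0.574 g 126.0 j [ 0.06  0.33  1.77  0.    1.04 -0.74]
offset cm [-0.05 -0.02  0.23] roll 61.77
0.004 40.34675120975512
0.01 38.312891011352775
0.016 30.60037436161745
0.03 24.059207965700566
0.045 27.154192343896465
spool 2.6744791666666665
tin 5.354166666666667
sd 3.44140625
```

The wrist load is just the cap's 0.6 N. The jar is still down in the well, the cap's lower edge is about 110 mm above the jar's underside, and the bystanders haven't moved. I'll hand in.

```bash
python3 -c "
from cell import bot
print(bot.hand_in())"
```

```text
the job is handed in; nothing more can be done
None
```

I handed the job in at about 16 s. The jar stands in the empty well, and the cap, turned about 1.08 rad, is held level about 2 cm above the sealing ring; the screwdriver, tin and spool did not visibly move. No verdict came back.

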